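Pack up the bottling stand to the pointer

TASK

Short bottles are next on the bottling stand, so its steel foot plate has to be packed up to the height shown by the sliding pointer on its post. Choose the two of the three wooden spacer blocks that together fill the gap, and lay them flat on top of one another on the foot plate, centred and lengthwise along the plate, so that the top of the stack is level with the top of the pointer to within 10 mm. Leave the third block on the table, clear of the stand.

Things in the scene. Friction and masses are not known exactly. Their poses are not given: they have to be found in the camera images.
- level (a point): Height to reach, straight above the foot plate's centre, level with the pointer blade's top face. x along the plate's length, y towards the post, z up. Fixed steel plate 160 x 76 mm, its top 12 mm above the table. Post 160 mm from the centre along y, 171 mm high; the brass blade (30 wide, 6 thick) points from it at the plate, ends 95 mm from the centre, clamped 67 to 100 mm above the plate.
- spacer_thin: The thinnest and longest of three plain beech spacer blocks: 130 long (its x) x 50 wide (its y) x 25 mm thick (its z), square edges, two small dark dots on its top near the ends of its length. Origin at the centre of its underside. Lies flat on the table at the start.
- spacer_mid: The middle one of three plain beech spacer blocks: 105 long (its x) x 50 wide (its y) x 40 mm thick (its z), square edges, two small dark dots on its top near the ends of its length. Origin at the centre of its underside. Lies flat on the table at the start.
- spacer_thick: The thickest and shortest of three plain beech spacer blocks: 80 long (its x) x 50 wide (its y) x 55 mm thick (its z), square edges, two small dark dots on its top near the ends of its length. Origin at the centre of its underside. Lies flat on the table at the start.

How it is judged (in metres and radians):
At the end, for the whole second after the job is handed in: Two spacers lie flat on top of one another on the foot plate, each within 20 mm of the plate's centre and within 15 degrees of its length, the top of the stack within 10 mm of the pointer's height; the third spacer lies on the table more than 110 mm from the plate's centre; all at rest (((height (world z) of spacer_thin between 0.007 and 0.018 m and height (world z) of spacer_mid between 0.031 and 0.043 m and z of spacer_mid in the frame of level between -0.051 and -0.029 m and horizontal distance between spacer_thick and level above 0.11 m and height (world z) of spacer_thick below 0.02 m and horizontal distance between each of spacer_thin, spacer_mid and level below 0.02 m and angle between the x axis of each of spacer_thin, spacer_mid and the x axis of level, either way round below 0.26 rad and angle between each of spacer_thin, spacer_mid's own z axis and vertical below 0.12 rad) or (height (world z) of spacer_thin between 0.007 and 0.018 m and height (world z) of spacer_thick between 0.031 and 0.043 m and z of spacer_thick in the frame of level between -0.066 and -0.044 m and horizontal distance between spacer_mid and level above 0.11 m and height (world z) of spacer_mid below 0.02 m and horizontal distance between each of spacer_thin, spacer_thick and level below 0.02 m and angle between the x axis of each of spacer_thin, spacer_thick and the x axis of level, either way round below 0.26 rad and angle between each of spacer_thin, spacer_thick's own z axis and vertical below 0.12 rad) or (height (world z) of spacer_mid between 0.007 and 0.018 m and height (world z) of spacer_thin between 0.046 and 0.058 m and z of spacer_thin in the frame of level between -0.036 and -0.014 m and horizontal distance between spacer_thick and level above 0.11 m and height (world z) of spacer_thick below 0.02 m and horizontal distance between each of spacer_mid, spacer_thin and level below 0.02 m and angle between the x axis of each of spacer_mid, spacer_thin and the x axis of level, either way round below 0.26 rad and angle between each of spacer_mid, spacer_thin's own z axis and vertical below 0.12 rad) or (height (world z) of spacer_mid between 0.007 and 0.018 m and height (world z) of spacer_thick between 0.046 and 0.058 m and z of spacer_thick in the frame of level between -0.066 and -0.044 m and horizontal distance between spacer_thin and level above 0.11 m and height (world z) of spacer_thin below 0.02 m and horizontal distance between each of spacer_mid, spacer_thick and level below 0.02 m and angle between the x axis of each of spacer_mid, spacer_thick and the x axis of level, either way round below 0.26 rad and angle between each of spacer_mid, spacer_thick's own z axis and vertical below 0.12 rad) or (height (world z) of spacer_thick between 0.007 and 0.018 m and height (world z) of spacer_thin between 0.061 and 0.073 m and z of spacer_thin in the frame of level between -0.036 and -0.014 m and horizontal distance between spacer_mid and level above 0.11 m and height (world z) of spacer_mid below 0.02 m and horizontal distance between each of spacer_thick, spacer_thin and level below 0.02 m and angle between the x axis of each of spacer_thick, spacer_thin and the x axis of level, either way round below 0.26 rad and angle between each of spacer_thick, spacer_thin's own z axis and vertical below 0.12 rad) or (height (world z) of spacer_thick between 0.007 and 0.018 m and height (world z) of spacer_mid between 0.061 and 0.073 m and z of spacer_mid in the frame of level between -0.051 and -0.029 m and horizontal distance between spacer_thin and level above 0.11 m and height (world z) of spacer_thin below 0.02 m and horizontal distance between each of spacer_thick, spacer_mid and level below 0.02 m and angle between the x axis of each of spacer_thick, spacer_mid and the x axis of level, either way round below 0.26 rad and angle between each of spacer_thick, spacer_mid's own z axis and vertical below 0.12 rad)) and linear speed of each of spacer_thin, spacer_mid, spacer_thick below 0.02 m/s); the robot touches nothing.
It also fails if it takes over 59 s, if anything falls off the work surface, if the arm or the gripper's body presses on something with over 40 N, if the wrist force passes 120 N, or if a joint passes its speed limit or range.

ROBOT

A 6-joint arm with a two-finger parallel gripper is mounted at the origin on the work surface. World frame = base frame: x ahead of the robot, y to its left, z up, the work surface at z = 0. Lengths are in mm, angles in rad, forces in N, time in s.
With the tool pointing down it reaches from about 350 to 875 mm from the base axis. Payload 4.2 kg.
Tool frame: the origin (TCP) lies midway between the tips of the shut fingers; the grasp point (between the pads) lies 19 mm behind it; z points along the fingers, y is the direction in which the jaws open and shut (so a half turn about z gives the same grasp; the last joint's range is limited). The gripper opens to 85 mm and grips with 20 to 120 N. Pads are 22 mm wide; open, the fingers measure 114 mm over their backs; the gripper's body (76 mm by 85 mm) begins 54 mm behind the grasp point. The pads swing forward as they close: fully open they stand 13 mm farther back than shut.
Start: joints at [-1.054, 0.385, 0.008, 0, -1.194, -0.259], TCP at [159.363, -604.32, 231.312] pointing down, gripper open.
Joint ranges: [-3.14, 3.14], [-1.21, 2.06], [-1.07, 1.41], [-3.16, 2.05], [-2.99, -0.16], [-3.1, 3.1]. Speed limits (rad/s): [2.79, 2.79, 3.14, 3.14, 3.14, 3.14].

INTERFACE

Orientations are given as a unit quaternion [x, y, z, w].
In Python, from bench import readout, optics, workorder, nets gives the robot as it stands. The module is installed in compiled form; this text tells all that it offers.
- The arm moves only by the tool move_arm, never from a script. Its argument "steps" is a list of rows, each a list of 7 numbers: the opening, from -1 (shut) to 1 (fully open), so that 0 is half open, then the shift along the world's x, y, z in mm, then the turn, a rotation vector about the world's x, y, z in rad. In form: [[gripper, tx, ty, tz, wx, wy, wz], ...]. A call has 1 to 5 rows; each row is the pose to reach, as a shift and turn from the pose commanded when the call began; what a row does not reach only later rows make up. A row lasts 1/12 s, in which the tool goes at most 41.7 mm and 7.16 degrees, less where a joint would pass 70% of its speed; a pose out of reach is approached as far as the arm can. A call with a gripper value outside its range is refused whole. The fingers move at their own pace and stop on an object; the grip force is fixed at half the most. Time passes only in rows, so rows that repeat a pose let the fingers close. It gives the time, the measured TCP pose, the force and the opening at its end, in the units of the state.
- readout.read_state(): the state, without advancing time (a new reading comes with each control period).
- optics.get_image(name): name is "side" or "top" or "wrist"; returns a dict with "frame" (384x512x3 uint8, blue, green, red), "fx", "fy", "cx", "cy" (pixels), "rvec" (rotation vector, rad) and "tvec" (3), from world to camera coordinates, as OpenCV has them. Camera axes: x right, y down, z forward; pixel columns grow to the right and rows downward; lengths in mm; the calibration is good to about 2 mm. A picture is of the moment at which its call begins. There is no depth.
- workorder.job_done(): hands the job in, once; it reports no verdict.
Trained networks look in a picture, given as the dict that the camera call returned (one of the last four; its "shot" number tells which), for a name from the list of things; names that differ only in an ending like _2 or _b are one class to them, and where a whole thing is asked for, a point or a joint stands for the part that bears it (a point fixed in the world has none). Each returns a list of dicts, best first, with "conf" (0 to 1); they miss things now and then, are a little off and sometimes report something else, mostly with a low value. They report only what shows in the picture. A call takes as long as a camera call.
- nets.silhouettes(name, picture): "region" (384x512 bool, what is visible of it) and "extent" ([left, top, right, bottom] in pixels, round what is visible of it).
- nets.tip_of(name, picture): "uv" ([column, row] in pixels: a listed point, or the origin of a listed thing).
The state is a dict: "clock": time; "joints": joint angles; "joint_vel": joint speeds; "joint_efforts": joint torques, N m; "position": TCP position; "ee_rot": TCP orientation; "contact_force": force on the tool from outside, world axes, zero at the start; "wrist_torque": the same for the moment, N m; "gripper_width": finger opening in mm.
Only numpy, scipy, OpenCV 4.12 (cv2) and the standard library are available. Lean on these libraries where they do the work, as an engineer would, in place of code of your own. Each camera call takes 0.05 s, during which the arm holds its last target.

## Working session

There is one attempt and no reset: what is moved stays moved. The work goes in short steps, Python scripts to look and compute and a tool call to move; the robot and the scene stay as the last step left them, time stands still between calls to the robot, and variables do not carry over. Pictures are saved under pics/ and viewed, and the job is handed in when it is done.

Besides the shell and the picture viewer there is one more tool, called after "Call:" as a command line: name --pt "numbers of a row" for each row, then --argument value for the rest. move_arm: Moves the arm, as the interface text tells. Its arguments: {"type":"object","properties":{"steps":{"type":"array","items":{"type":"array","items":{"type":"number"}}}},"required":["steps"]}

```bash
mkdir -p pics
cat > h.py <<'E'
import numpy as np, cv2
from bench import readout, optics, workorder, nets
def cam(p):
    R,_=cv2.Rodrigues(np.array(p["rvec"],float)); t=np.array(p["tvec"],float).reshape(3)
    K=np.array([[p["fx"],0,p["cx"]],[0,p["fy"],p["cy"]],[0,0,1.]]); return K,R,t
def ray(p,uv):
    K,R,t=cam(p); d=R.T@np.linalg.inv(K)@np.array([uv[0],uv[1],1.]); return -R.T@t,d
def onz(p,uv,z):
    c,d=ray(p,uv); return c+d*(z-c[2])/d[2]
def proj(p,X):
    K,R,t=cam(p); return cv2.projectPoints(np.array(X,float).reshape(-1,1,3),np.array(p["rvec"],float),np.array(p["tvec"],float),K,None)[0].reshape(-1,2)
NAMES=["spacer_thin","spacer_mid","spacer_thick"]; H=dict(spacer_thin=25,spacer_mid=40,spacer_thick=55)
E
python3 - <<'E'
from h import *
for n in ["top","side"]:
    p=optics.get_image(n); f=p["frame"].copy(); cv2.imwrite(f"pics/{n}0.png",f)
    c,_=ray(p,(0,0)); print(n,c.round())
    for o in NAMES:
        for s in nets.silhouettes(o,p)[:2]: print(o,s["conf"],s["extent"],s["region"].sum())
        for s in nets.tip_of(o,p)[:2]: print(o,s)
    print(nets.tip_of("level",p))
s=readout.read_state(); print(s)
E
```

```text
top [438. -49. 881.]
spacer_thin 0.59 [251.7, 188.0, 295.0, 245.2] 1278
spacer_thin {'uv': [272.2, 220.4], 'conf': 0.83}
spacer_mid 0.8 [291.0, 111.8, 316.8, 157.5] 1066
spacer_mid {'uv': [301.9, 138.3], 'conf': 0.82}
spacer_thick 0.93 [366.5, 216.2, 398.9, 254.1] 1114
spacer_thick {'uv': [378.0, 232.1], 'conf': 0.66}
[]
side [295. 527. 643.]
spacer_thin 0.68 [267.8, 190.3, 318.8, 235.5] 1197
spacer_thin {'uv': [293.7, 213.8], 'conf': 0.89}
spacer_mid 0.97 [205.6, 156.4, 249.9, 190.7] 933
spacer_mid {'uv': [227.8, 177.6], 'conf': 0.57}
spacer_thick 0.81 [315.9, 135.5, 348.9, 170.9] 839
spacer_thick {'uv': [330.6, 155.3], 'conf': 0.95}
[]
{'clock': 0.8, 'joints': array([-1.05443068e+00,  3.84665291e-01,  7.87482653e-03,  5.98048581e-06,
       -1.19402229e+00, -2.58606060e-01]), 'joint_vel': array([-0.00098891,  0.00077341,  0.00049209,  0.00146609,  0.00129912,
       -0.00039206]), 'joint_efforts': array([ 8.03943258e-04, -3.92028594e+01,  1.88611186e+01,  4.19050008e+00,
       -3.00107140e-04,  2.96392010e-06]), 'position': array([ 159.33309286, -604.30817692,  231.3240628 ]), 'ee_rot': array([-1.28524397e-01,  9.91706347e-01,  6.55294628e-06, -5.67751558e-06]), 'contact_force': array([ 0.47366734,  0.14373871, -0.55873036]), 'wrist_torque': array([ 0.00683903,  0.04594435, -0.02519245]), 'gripper_width': 85.33140343247659}
```

View pics/top0.png

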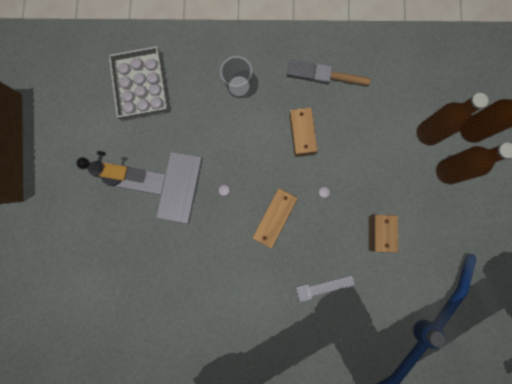

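View pics/side0.png

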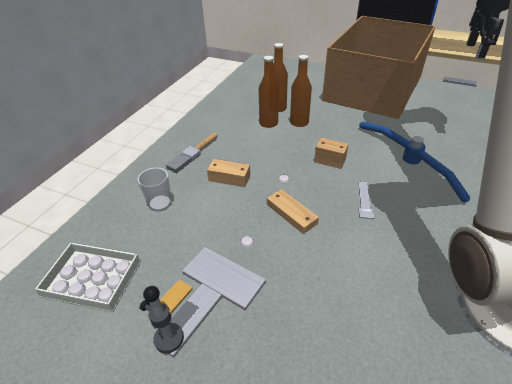

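Run:
```python
import cv2,numpy as np
a=cv2.imread("pics/top0.png")[140:235,70:210]; b=cv2.imread("pics/side0.png")[240:355,135:270]
cv2.imwrite("pics/c1.png",cv2.resize(a,None,fx=5.5,fy=5.5,interpolation=cv2.INTER_CUBIC))
cv2.imwrite("pics/c2.png",cv2.resize(b,None,fx=5,fy=5,interpolation=cv2.INTER_CUBIC))
```

```text
(no output)
```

View pics/c1.png

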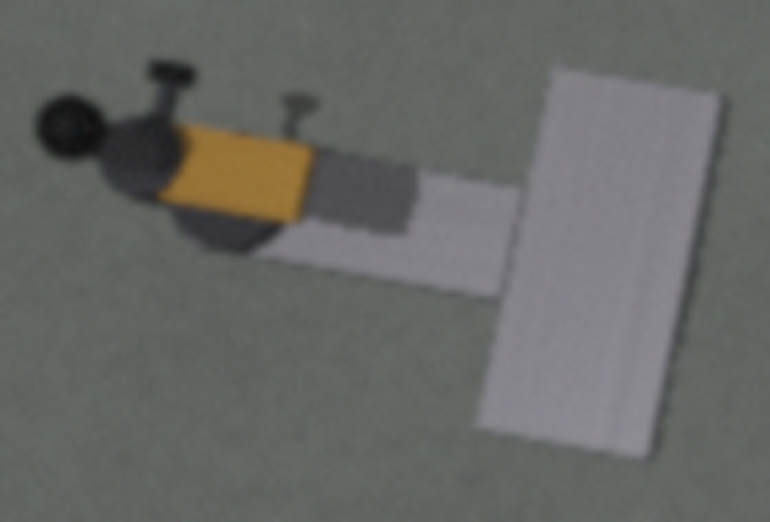

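View pics/c2.png

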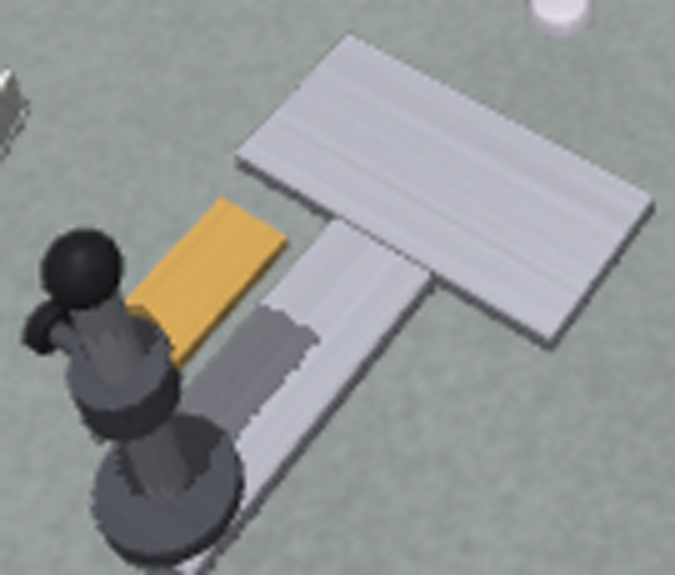

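```bash
cat > fit.py <<'E'
from h import *
from scipy.optimize import minimize
D=dict(spacer_thin=(130,50,25),spacer_mid=(105,50,40),spacer_thick=(80,50,55))
def box(n,q,z0=0):
    l,w,h=D[n]; c,s=np.cos(q[2]),np.sin(q[2])
    return np.array([[q[0]+c*a*l/2-s*b*w/2,q[1]+s*a*l/2+c*b*w/2,z0+k*h] for a in(-1,1) for b in(-1,1) for k in(0,1)])
def hullmask(p,X):
    S=4; m=np.zeros((384*S,512*S),np.uint8); u=proj(p,X)
    cv2.fillConvexPoly(m,cv2.convexHull(np.round((u+.5)*S*16-8).astype(np.int32)),255,cv2.LINE_8,4)
    return cv2.resize(m,(512,384),interpolation=cv2.INTER_AREA)/255.
def fit(n,obs,q0,z0=0):
    def cost(q):
        c=0
        for p,r in obs:
            m=hullmask(p,box(n,q,z0)); c+=np.abs(m-r).sum()/r.sum()
        return c
    best=None
    for dy in(0,.15,-.15):
        q=np.array(q0,float); q[2]+=dy
        r=minimize(cost,q,method="Nelder-Mead",options=dict(initial_simplex=q+np.array([[0,0,0],[8,0,0],[0,8,0],[0,0,.12]]),xatol=.05,fatol=1e-4))
        if best is None or r.fun<best.fun: best=r
    return best.x,best.fun
E
python3 - <<'E'
from fit import *
from scipy.optimize import least_squares
T=optics.get_image("top"); S=optics.get_image("side")
ct=np.array([[170.9,152.4],[200.9,157.3],[188.5,223.3],[157.3,217.8]]); cs=np.array([[205,247],[266,281],[245,309.6],[182.4,271.4]])
for u in ct: print("T",onz(T,u,12).round(1))
for u in cs: print("S",onz(S,u,12).round(1))
bt=np.array([[126.7,166.7],[124.5,180]]); bs=np.array([[179.8,279.6],[192.4,288]])
def W(q,L):
    c,s=np.cos(q[2]),np.sin(q[2]); return np.array([[q[0]+c*x-s*y,q[1]+s*x+c*y,z] for x,y,z in L])
# plate ends: top order far-left... world: image up=+x, left=+y
PT=[[80,38,12],[80,-38,12],[-80,-38,12],[-80,38,12]]
PS=[[80,-38,12],[-80,-38,12],[-80,38,12],[80,38,12]]
def res(q):
    B=[[15,95,12+q[3]],[-15,95,12+q[3]]]
    return np.r_[(proj(T,W(q,PT))-ct).ravel(),(proj(S,W(q,PS))-cs).ravel(),(proj(T,W(q,B))-bt).ravel(),(proj(S,W(q,B))-bs).ravel()]
r=least_squares(res,[500,150,-.15,80],loss="soft_l1"); print("plate",r.x.round(3)); print(res(r.x).round(1))
for n in NAMES:
    obs=[];q0=None
    for p in(T,S):
        k=nets.silhouettes(n,p)
        if k:
            obs.append((p,k[0]["region"].astype(float)))
            if q0 is None:
                ys,xs=np.nonzero(k[0]["region"]); c=onz(p,(xs.mean(),ys.mean()),H[n]*.8)
                P=np.array([onz(p,u,H[n])[:2] for u in zip(xs[::7],ys[::7])]); w,v=np.linalg.eigh(np.cov(P.T)); q0=[c[0],c[1],np.arctan2(v[1,1],v[0,1])]
    print(n,len(obs),np.round(q0,2),[x if i else x.round(3) for i,x in enumerate(fit(n,obs,q0))],[fit(n,[o],q0)[0].round(2) for o in obs])
    for p in(T,S):
        for t in nets.tip_of(n,p)[:1]: print("  tip",onz(p,t["uv"],0).round(1))
print(readout.read_state()["clock"])
E
```

```text
T [631.2 182.9  12. ]
T [620.6 110.8  12. ]
T [464.6 132.8  12. ]
T [475.6 206.2  12. ]
S [618.6 113.6  12. ]
S [461.5 141.4  12. ]
S [473.7 214.6  12. ]
S [629.9 187.6  12. ]
plate [ 5.47761e+02  1.60780e+02 -1.66000e-01  8.83430e+01]
[-0.9 -0.7  0.3  0.1 -1.6  0.8 -2.2  0.2  0.1 -1.4  0.4 -2.1  0.  -1.7
 -0.6 -1.4  0.2  0.3 -0.9  0.7 -0.3  0.2  0.1 -0.1]
spacer_thin 2 [480.79 -65.19   2.68] [array([481.493, -65.358,   2.682]), np.float64(0.14394739522736744)] [array([481.09, -65.12,   2.68]), array([482.3 , -65.49,   2.64])]
  tip [480.4 -66.6   0. ]
spacer_mid 2 [ 680.01 -126.17   -3.03] [array([ 683.641, -126.718,   -3.004]), np.float64(0.10533424002829336)] [array([ 682.63, -126.67,   -3.01]), array([ 684.68, -127.25,   -2.99])]
  tip [ 677.2 -133.5    0. ]
  tip [ 695.3 -134.9    0. ]
spacer_thick 2 [ 451.01 -302.4     3.09] [array([ 452.338, -305.848,    3.126]), np.float64(0.10816166951017481)] [array([ 451.63, -305.81,    3.13]), array([ 453.97, -305.89,    3.16])]
  tip [ 446.1 -311.1    0. ]
  tip [ 460.9 -320.1    0. ]
1.5
```

Run:
```python
from fit import *
from scipy.optimize import least_squares
def W(q,L):
    c,s=np.cos(q[2]),np.sin(q[2]); return np.array([[q[0]+c*x-s*y,q[1]+s*x+c*y,z] for x,y,z in L])
P4=[[80,38,12],[80,-38,12],[-80,-38,12],[-80,38,12]]
def refine(f,u0):
    u=[]
    g=cv2.GaussianBlur(cv2.cvtColor(f,cv2.COLOR_BGR2GRAY),(0,0),.6)
    # line fit on each edge through max gradient
    n=len(u0); L=[]
    gx=g.astype(float)
    for i in range(n):
        a,b=np.array(u0[i]),np.array(u0[(i+1)%n]); d=(b-a)/np.linalg.norm(b-a); nn=np.array([-d[1],d[0]])
        pts=[]
        for t in np.linspace(.15,.85,25):
            c=a+(b-a)*t; ss=np.arange(-3,3.01,.25)
            q=(c+ss[:,None]*nn).astype(np.float32)
            v=cv2.remap(g.astype(np.float32),q[:,0].reshape(1,-1),q[:,1].reshape(1,-1),cv2.INTER_LINEAR).ravel()
            dv=np.abs(np.gradient(v)); k=dv.argmax()
            w=dv*(np.abs(np.arange(len(dv))-k)<=3); pts.append(c+nn*(w@ss/w.sum()))
        vx,vy,x,y=cv2.fitLine(np.array(pts,np.float32),cv2.DIST_HUBER,0,.01,.01).ravel(); L.append(np.cross([x,y,1],[x+vx,y+vy,1]))
    for i in range(n):
        c=np.cross(L[i-1],L[i]); u.append(c[:2]/c[2])
    return np.array(u)
for n,u0,b0 in[("top",[[170.5,152],[200.5,157],[188.2,223],[157,217.5]],[[126.4,166.3],[124.2,179.7]]),("side",[[182.1,271],[204.7,246.7],[265.7,280.7],[244.7,309.3]],[[179.5,279.3],[192.1,287.7]])]:
    p=optics.get_image(n); f=p["frame"]
    c=refine(f,u0)
    print(n,"corners",c.round(1).tolist())
    pw=np.array(P4)
    if n=="side": pw=pw[[0,1,2,3]]
    r=least_squares(lambda q:(proj(p,W(q,pw))-c).ravel(),[548,160,-.16]); print(r.x.round(3),r.fun.round(2))
    hsv=cv2.cvtColor(f,cv2.COLOR_BGR2HSV); m=((hsv[...,1]>130)&(abs(hsv[...,0].astype(int)-20)<8)).astype(np.uint8); m[:, :100]=0;m[:,205:]=0;m[:150]=0; m[330:]=0
    k,lab,st,_=cv2.connectedComponentsWithStats(m); i=1+st[1:,4].argmax(); mm=lab==i; print(st[i])
    cn=max(cv2.findContours(mm.astype(np.uint8),0,2)[0],key=cv2.contourArea); print(cv2.approxPolyDP(cn,1.5,True).reshape(-1,2).tolist(), cv2.boxPoints(cv2.minAreaRect(cn)).round(1).tolist())
    for z in range(64,106,4): print(z,proj(p,W(r.x,[[15,95,12+z],[-15,95,12+z]])).round(1).tolist())
```

```text
top corners [[170.0, 151.7], [200.7, 157.1], [187.0, 223.0], [156.0, 217.0]]
[ 5.49188e+02  1.60585e+02 -1.57000e-01] [-0.14 -0.5   0.39 -0.44  0.34  0.38 -0.6   0.5 ]
[100 163  27  17 324]
[[103, 164], [101, 176], [123, 179], [126, 167]] [[99.5999984741211, 176.10000610351562], [101.9000015258789, 162.5], [126.19999694824219, 166.5], [124.0, 180.1999969482422]]
64 [[130.9, 168.7], [127.9, 182.0]]
68 [[130.3, 168.4], [127.2, 181.8]]
72 [[129.6, 168.1], [126.5, 181.5]]
76 [[129.0, 167.7], [125.8, 181.2]]
80 [[128.3, 167.4], [125.1, 181.0]]
84 [[127.6, 167.1], [124.4, 180.7]]
88 [[126.9, 166.7], [123.7, 180.4]]
92 [[126.2, 166.4], [123.0, 180.1]]
96 [[125.5, 166.0], [122.3, 179.9]]
100 [[124.8, 165.7], [121.6, 179.6]]
104 [[124.1, 165.3], [120.8, 179.3]]
side corners [[181.7, 270.4], [204.1, 246.3], [265.3, 278.8], [244.4, 307.5]]
[ 5.49003e+02  1.61504e+02 -1.58000e-01] [-0.7  -0.04  0.07 -0.46  0.47 -0.08  0.14  0.33]
[160 280  32  34 488]
[[179, 280], [160, 300], [168, 305], [170, 313], [191, 289], [191, 287]] [[157.8000030517578, 302.29998779296875], [179.8000030517578, 277.20001220703125], [192.3000030517578, 288.1000061035156], [170.3000030517578, 313.20001220703125]]
64 [[181.2, 288.0], [194.0, 295.9]]
68 [[180.8, 286.7], [193.7, 294.7]]
72 [[180.4, 285.5], [193.4, 293.4]]
76 [[180.1, 284.2], [193.1, 292.1]]
80 [[179.7, 282.9], [192.8, 290.9]]
84 [[179.3, 281.6], [192.4, 289.6]]
88 [[178.9, 280.3], [192.1, 288.3]]
92 [[178.6, 279.0], [191.8, 287.0]]
96 [[178.2, 277.6], [191.4, 285.6]]
100 [[177.8, 276.3], [191.1, 284.3]]
104 [[177.4, 274.9], [190.8, 283.0]]
```

Run:
```python
from fit import *
T=optics.get_image("top"); S=optics.get_image("side")
def tri(a,b):
    c1,d1=ray(T,a);c2,d2=ray(S,b); d1/=np.linalg.norm(d1); d2/=np.linalg.norm(d2)
    s=np.linalg.lstsq(np.c_[d1,-d2],c2-c1,rcond=None)[0]; A=c1+s[0]*d1;B=c2+s[1]*d2; return ((A+B)/2).round(),np.linalg.norm(A-B).round(1)
print("hub",tri((437,338),(414,141)),"end",tri((470,256),(363,125)))
for u in[(268,124),(300,123),(277,110)]: print("bottle base",onz(S,u,0).round())
for a in [(481,100),(506,150),(520,97)]:
  for b in [(268,60),(303,59),(278,46)]: print(a,b,tri(a,b))
print("glass",onz(S,(158,205),0).round())
W=optics.get_image("wrist"); c,d=ray(W,(256,192)); print(c,d,W["fx"]); cv2.imwrite("pics/w0.png",W["frame"])
```

```text
hub (array([ 243., -403.,   59.]), np.float64(8.3)) end (array([ 403., -505.,   13.]), np.float64(5.6))
bottle base [ 690. -419.    0.]
bottle base [ 595. -463.    0.]
bottle base [ 695. -513.    0.]
(481, 100) (268, 60) (array([ 697., -437.,  206.]), np.float64(0.2))
(481, 100) (303, 59) (array([ 632., -418.,  242.]), np.float64(96.0))
(481, 100) (278, 46) (array([ 664., -405.,  265.]), np.float64(19.7))
(506, 150) (268, 60) (array([ 649., -454.,  209.]), np.float64(101.4))
(506, 150) (303, 59) (array([ 602., -475.,  209.]), np.float64(0.9))
(506, 150) (278, 46) (array([ 624., -430.,  260.]), np.float64(72.7))
(520, 97) (268, 60) (array([ 729., -537.,  161.]), np.float64(16.8))
(520, 97) (303, 59) (array([ 659., -513.,  200.]), np.float64(89.9))
(520, 97) (278, 46) (array([ 691., -493.,  229.]), np.float64(6.6))
glass [802.  35.   0.]
[  94.25409527 -622.30130828  373.63737334] [ 0.26071782  0.07740629 -0.96233883] 271.16504194755305
```

View pics/w0.png

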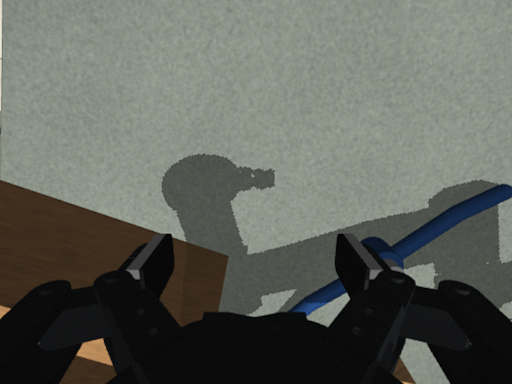

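Call:
move_arm --pt "1 30 27 0 0 0 -0.024" --pt "1 59 54 0 0 0 -0.048" --pt "1 89 81 0 0 0 -0.072" --pt "1 118 108 0 0 0 -0.096" --pt "1 148 135 0 0 0 -0.12"

```text
clock: 2.17
position: [308.3, -468.0, 231.5]
ee_rot: [-0.068, 0.998, -0.0, 0.0]
contact_force: [1.0, -0.5, 0.6]
gripper_width: 85.3
```

Call:
move_arm --pt "1 30 27 0 0 0 0" --pt "1 59 54 0 0 0 0" --pt "1 89 81 0 0 0 0" --pt "1 118 108 0 0 0 0" --pt "1 148 135 0 0 0 0"

```text
clock: 2.58
position: [456.5, -332.7, 231.7]
ee_rot: [-0.069, 0.998, -0.0, 0.0]
contact_force: [1.0, -0.3, 0.0]
gripper_width: 85.2
```

Call:
move_arm --pt "1 30 27 0 0 0 0" --pt "1 59 54 0 0 0 0" --pt "1 89 81 0 0 0 0" --pt "1 118 108 0 0 0 0" --pt "1 148 135 0 0 0 0"

```text
clock: 3.0
position: [604.5, -197.7, 231.5]
ee_rot: [-0.069, 0.998, -0.0, 0.0]
contact_force: [-0.7, -1.0, 0.9]
gripper_width: 85.0
```

Call:
move_arm --pt "1 30 27 0 0 0 0" --pt "1 59 54 0 0 0 0" --pt "1 80 72 -20 0 0 0" --pt "1 80 72 -60 0 0 0" --pt "1 80 72 -90 0 0 0"

```text
clock: 3.42
position: [684.2, -125.2, 139.0]
ee_rot: [-0.07, 0.998, 0.0, -0.0]
contact_force: [-0.4, -0.3, -0.2]
gripper_width: 84.9
```

Run:
```python
from fit import *
W=optics.get_image("wrist"); f=W["frame"].copy()
k=nets.silhouettes("spacer_mid",W); 
print([ (a["conf"],a["extent"]) for a in k])
for q in nets.tip_of("spacer_mid",W): print(onz(W,q["uv"],0),q["conf"])
if k: print(fit("spacer_mid",[(W,k[0]["region"].astype(float))],[683.6,-126.7,.137]))
u=proj(W,box("spacer_mid",[683.6,-126.7,.137]))
for a in u: cv2.circle(f,tuple(int(v) for v in a.round()),2,(0,0,255),-1)
cv2.imwrite("pics/w1.png",f); print(readout.read_state()["position"])
```

```text
[(0.94, [225.3, 127.9, 280.3, 240.0])]
[ 681.80472062 -125.93887107    0.        ] 0.92
(array([ 6.83114555e+02, -1.27846454e+02,  1.39370972e-01]), np.float64(0.048671268882276124))
[ 681.8917169  -127.25482779  138.51421252]
```

View pics/w1.png

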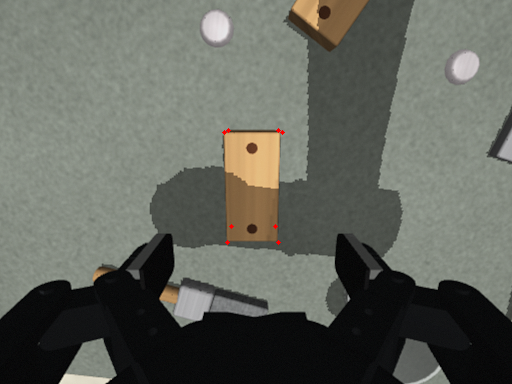

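Call:
move_arm --pt "1 1 0 -40 0 0 0" --pt "1 1 0 -80 0 0 0" --pt "1 1 0 -110 0 0 0" --pt "1 1 0 -125 0 0 0" --pt "1 1 0 -132 0 0 0"

```text
clock: 3.98
position: [684.6, -128.0, 9.1]
ee_rot: [-0.069, 0.998, -0.0, -0.0]
contact_force: [-0.0, -0.1, 0.7]
gripper_width: 85.4
```

Call:
move_arm --pt "0.4 0 0 0 0 0 0" --pt "0.0 0 0 0 0 0 0" --pt "-0.5 0 0 0 0 0 0" --pt "-1 0 0 0 0 0 0" --pt "-1 0 0 0 0 0 0"

```text
clock: 4.4
position: [686.6, -127.4, 12.8]
ee_rot: [-0.069, 0.998, -0.0, 0.003]
contact_force: [1.1, 0.3, 6.2]
gripper_width: 48.9
```

Call:
move_arm --pt "-1 0 0 0 0 0 0" --pt "-1 0 0 0 0 0 0" --pt "-1 0 0 0 0 0 0" --pt "-1 0 0 0 0 0 0" --pt "-1 0 0 0 0 0 0"

```text
clock: 4.82
position: [686.6, -127.4, 12.7]
ee_rot: [-0.069, 0.998, -0.001, 0.003]
contact_force: [-0.7, 0.8, 6.9]
gripper_width: 49.0
```

Call:
move_arm --pt "-1 0 0 20 0 0 0" --pt "-1 0 0 60 0 0 0" --pt "-1 0 0 100 0 0 0" --pt "-1 -10 0 130 0 0 0" --pt "-1 -30 20 140 0 0 -0.06"

```text
clock: 5.23
position: [658.5, -109.9, 156.1]
ee_rot: [-0.037, 0.999, -0.001, 0.006]
contact_force: [0.9, 1.6, 0.3]
gripper_width: 48.9
```

Call:
move_arm --pt "-1 -17 36 0 0 0 -0.06" --pt "-1 -34 72 0 0 0 -0.12" --pt "-1 -51 108 0 0 0 -0.18" --pt "-1 -68 144 0 0 0 -0.237" --pt "-1 -80 170 0 0 0 -0.237"

```text
clock: 5.65
position: [572.6, 64.9, 150.1]
ee_rot: [0.08, 0.997, 0.0, 0.0]
contact_force: [0.7, -0.2, -1.8]
gripper_width: 49.3
```

Run:
```python
from fit import *
W=optics.get_image("wrist"); cv2.imwrite("pics/w2.png",W["frame"])
k=nets.silhouettes("spacer_mid",W); 
print([ (a["conf"],a["extent"]) for a in k]); s=readout.read_state(); print(s["position"],s["ee_rot"],s["contact_force"],s["gripper_width"])
```

```text
[(0.6, [196.6, 134.3, 313.1, 313.9])]
[572.61081376  66.06232294 150.29434174] [7.70344740e-02 9.97028231e-01 5.83086936e-04 2.36946153e-04] [-0.46759322  0.42207086 -0.87439482] 48.80770187642095
```

View pics/w2.png

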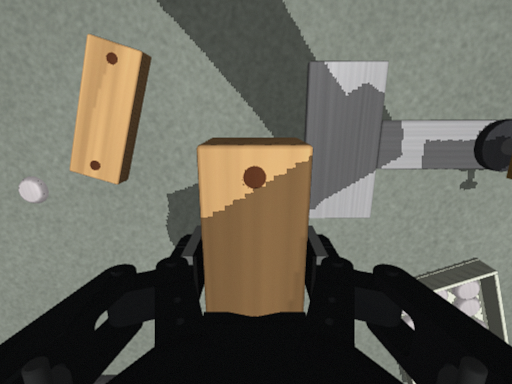

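Run:
```python
from fit import *
W=optics.get_image("wrist"); s=readout.read_state(); p=s["position"]; print(p)
zt=p[2]-12.7+40
a=onz(W,(198,146),zt);b=onz(W,(312,146),zt); print(a,b,np.linalg.norm(a-b))
d=(b-a)/np.linalg.norm(b-a); print("yaw ydir",np.arctan2(d[1],d[0])-np.pi/2)
x=np.array([d[1],-d[0],0]); c=(a+b)/2+52.5*x; print("centre",c, c-p)
# plate check
print(s["ee_rot"])
for u in[(308,61),(388,62),(371,217)]: print(onz(W,u,12))
```

```text
[573.56476443  64.59268236 150.25432178]
[514.56302825  50.69135168 177.55432178] [521.97781067  98.09504128 177.55432178] 47.98008739186248
yaw ydir -0.1551605712482409
centre [570.13972274  66.27991244 177.55432178] [-3.42504169  1.68723008 27.3       ]
[7.76860253e-02 9.96977704e-01 3.56257601e-04 4.60876353e-04]
[464.70067048 134.5868437   12.        ]
[477.2509642  209.62811178  12.        ]
[632.67940408 187.37125356  12.        ]
```

Call:
move_arm --pt "-1 -9 40 0 0 0 0" --pt "-1 -18 80 0 0 0 0" --pt "-1 -21 95 0 0 0 0" --pt "-1 -21 95 -30 0 0 0" --pt "-1 -21 95 -60 0 0 0"

```text
clock: 6.22
position: [555.3, 159.1, 91.0]
ee_rot: [0.079, 0.997, 0.002, 0.003]
contact_force: [-0.4, -0.5, -2.2]
gripper_width: 48.8
```

Call:
move_arm --pt "-1 0 0 -20 0 0 0" --pt "-1 0 0 -35 0 0 0" --pt "-1 0 0 -45 0 0 0" --pt "-1 0 0 -50 0 0 0" --pt "-1 0 0 -50 0 0 0"

```text
clock: 6.63
position: [553.4, 156.9, 38.5]
ee_rot: [0.08, 0.997, -0.0, -0.001]
contact_force: [0.1, 0.2, -0.6]
gripper_width: 48.8
```

Run:
```python
from fit import *
W=optics.get_image("wrist"); cv2.imwrite("pics/w3.png",W["frame"]);S=optics.get_image("side"); cv2.imwrite("pics/s3.png",cv2.resize(S["frame"][180:380,100:360],None,fx=3,fy=3,interpolation=cv2.INTER_CUBIC))
s=readout.read_state(); print(s["position"],s["ee_rot"],s["contact_force"],s["gripper_width"])
```

```text
[554.24006082 157.64033081  40.15561122] [7.96708440e-02 9.96820872e-01 3.77938113e-04 7.49912962e-04] [-0.25041326  0.43337125 -1.95467459] 49.015188427593436
```

View pics/w3.png

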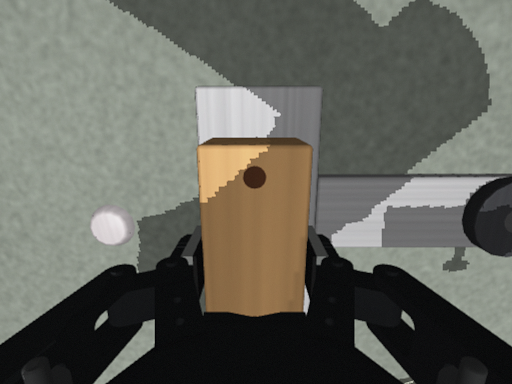

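View pics/s3.png

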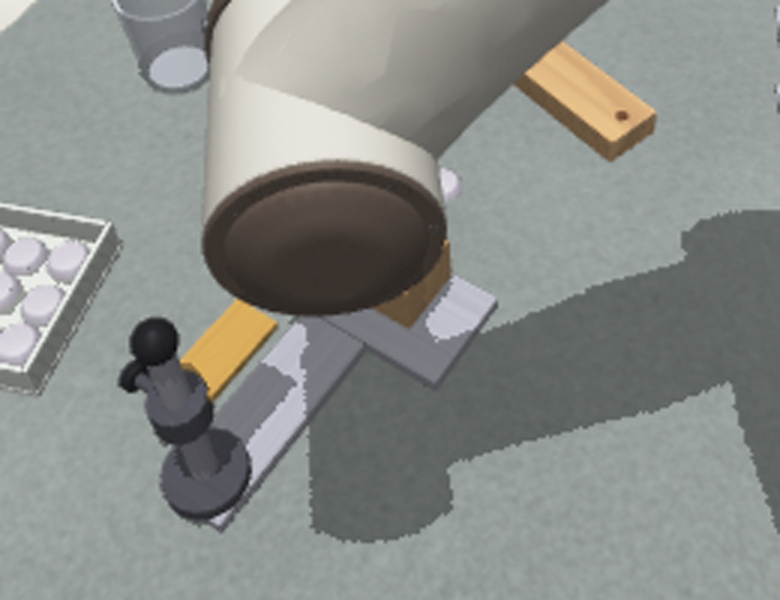

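Run:
```python
from fit import *
W=optics.get_image("wrist"); s=readout.read_state(); p=s["position"]; print(p,ray(W,(0,0))[0])
def mid(u,v,z,L):
    a=onz(W,u,z);b=onz(W,v,z);d=(b-a)/np.linalg.norm(b-a);x=np.array([d[1],-d[0],0]);print("w",np.linalg.norm(b-a),"yaw",np.arctan2(d[1],d[0])-np.pi/2);return (a+b)/2+L/2*x
P=mid((196,86.5),(321,86.5),12,160)
for zt in(66,69): print("blk",mid((198,146),(312,146),zt,105),"plate",P)
```

```text
[554.36745694 157.86992372  40.48411565] [487.54649879 167.58447466 182.37424621]
w 73.6282978105728 yaw -0.1597968192804491
w 48.54819433132531 yaw -0.16036197994511592
blk [551.92248633 157.89167305  66.        ] plate [550.89436287 160.4867646   12.        ]
w 47.29667530765875 yaw -0.16036197994511503
blk [551.59897181 157.92543916  69.        ] plate [550.89436287 160.4867646   12.        ]
```

Call:
move_arm --pt "-1 -1.5 2.5 -5 0 0 0" --pt "-1 -1.5 2.5 -10 0 0 0" --pt "-1 -1.5 2.5 -13 0 0 0" --pt "-1 -1.5 2.5 -15 0 0 0" --pt "-1 -1.5 2.5 -15 0 0 0"

```text
clock: 7.2
position: [551.7, 160.2, 24.9]
ee_rot: [0.079, 0.997, -0.0, -0.0]
contact_force: [-2.1, 0.5, 3.5]
gripper_width: 49.0
```

Call:
move_arm --pt "-0.1 0 0 -1 0 0 0" --pt "0.3 0 0 -1 0 0 0" --pt "0.6 0 0 -1 0 0 0" --pt "1 0 0 0 0 0 0" --pt "1 0 0 0 0 0 0"

```text
clock: 7.62
position: [552.1, 160.2, 24.3]
ee_rot: [0.079, 0.997, 0.0, 0.0]
contact_force: [0.4, -0.1, -0.5]
gripper_width: 85.1
```

Call:
move_arm --pt "1 0 0 10 0 0 0" --pt "1 0 0 40 0 0 0" --pt "1 0 0 80 0 0 0" --pt "1 0 0 120 0 0 0" --pt "1 0 0 150 0 0 0"

```text
clock: 8.03
position: [552.8, 160.4, 178.6]
ee_rot: [0.079, 0.997, 0.001, 0.002]
contact_force: [0.3, -0.1, 0.4]
gripper_width: 85.6
```

Run:
```python
from fit import *
W=optics.get_image("wrist"); cv2.imwrite("pics/w4.png",W["frame"])
k=nets.silhouettes("spacer_mid",W); print([(a["conf"],a["extent"]) for a in k])
if k: print(fit("spacer_mid",[(W,k[0]["region"].astype(float))],[549,161,-.158],12))
print(readout.read_state()["position"])
```

```text
[(0.84, [230.6, 122.8, 280.5, 223.8])]
(array([ 5.47958325e+02,  1.61173181e+02, -1.61248943e-01]), np.float64(0.034760446082419946))
[555.33342743 161.65189441 181.77194989]
```

View pics/w4.png

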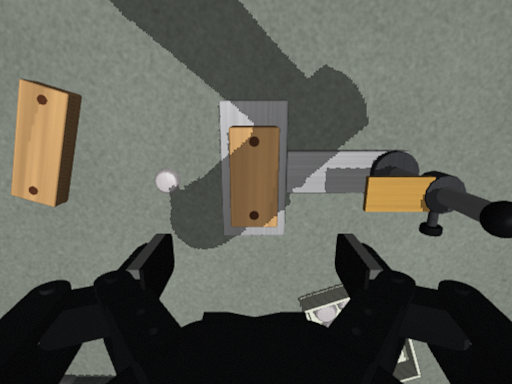

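Run:
```python
from fit import *
W=optics.get_image("wrist"); q=[549,161,-.158]; cv2.imwrite("pics/w5.png",cv2.resize(W["frame"][140:250,200:330+130],None,fx=3,fy=3,interpolation=cv2.INTER_NEAREST))
c,s=np.cos(q[2]),np.sin(q[2])
def w(x,y,z): return [q[0]+c*x-s*y,q[1]+s*x+c*y,z]
print("plate",proj(W,[w(a,b,12) for a,b in[(-80,-38),(-80,38),(80,38),(80,-38)]]).round(1).tolist())
for z in range(76,101,4): print(z,proj(W,[w(-15,95,12+z),w(15,95,12+z)]).round(1).tolist())
```

```text
plate [[216.4, 95.7], [286.5, 95.7], [282.3, 231.1], [221.4, 231.4]]
76 [[359.0, 168.3], [355.5, 200.5]]
80 [[360.8, 169.2], [357.1, 201.9]]
84 [[362.6, 170.2], [358.8, 203.4]]
88 [[364.4, 171.2], [360.6, 204.8]]
92 [[366.4, 172.2], [362.4, 206.4]]
96 [[368.4, 173.2], [364.2, 207.9]]
100 [[370.4, 174.3], [366.2, 209.6]]
```

View pics/w5.png

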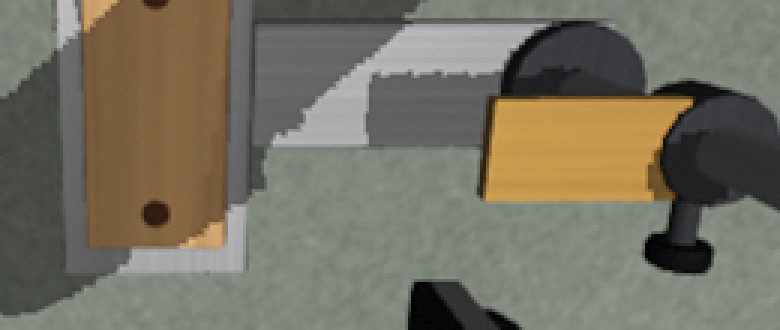

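Call:
move_arm --pt "1 -8 -39 0 0 0 0.05" --pt "1 -16 -78 0 0 0 0.1" --pt "1 -25 -117 0 0 0 0.143" --pt "1 -34 -156 0 0 0 0.143" --pt "1 -42 -195 0 0 0 0.143"

```text
clock: 8.6
position: [508.0, -36.5, 173.2]
ee_rot: [0.008, 1.0, -0.0, -0.001]
contact_force: [0.8, 0.2, 0.1]
gripper_width: 85.4
```

Call:
move_arm --pt "1 -8 -39 0 0 0 0" --pt "1 -16 -78 0 0 0 0" --pt "1 -25 -117 0 0 0 0" --pt "1 -34 -156 0 0 0 0" --pt "1 -42 -195 0 0 0 0"

```text
clock: 9.02
position: [466.1, -231.3, 173.3]
ee_rot: [0.008, 1.0, 0.0, -0.001]
contact_force: [0.7, 0.1, -0.4]
gripper_width: 85.6
```

Call:
move_arm --pt "1 -8 -39 0 0 0 0" --pt "1 -17 -76 0 0 0 0" --pt "1 -17 -76 -20 0 0 0" --pt "1 -17 -76 -30 0 0 0" --pt "1 -17 -76 -30 0 0 0"

```text
clock: 9.43
position: [448.1, -304.9, 140.6]
ee_rot: [0.009, 1.0, 0.002, -0.004]
contact_force: [0.7, -0.1, -0.5]
gripper_width: 85.0
```

Run:
```python
from fit import *
for i in range(2):
    W=optics.get_image("wrist"); n="spacer_thick"
    k=nets.silhouettes(n,W); print([(a["conf"],a["extent"]) for a in k])
    if k: print(fit(n,[(W,k[0]["region"].astype(float))],[452.3,-305.8,-.015]))
    s=readout.read_state(); print(s["position"],s["ee_rot"])
cv2.imwrite("pics/w6.png",W["frame"])
```

```text
[(0.73, [224.4, 145.5, 282.2, 241.3])]
(array([ 4.51722887e+02, -3.06421129e+02, -1.11624621e-02]), np.float64(0.04046809255328053))
[ 450.54608433 -304.94053895  143.52178572] [ 7.39084991e-03  9.99971867e-01  3.15388167e-04 -1.24162511e-03]
[(0.68, [224.9, 144.0, 281.3, 237.2])]
(array([ 4.51910660e+02, -3.06423858e+02, -9.55385730e-03]), np.float64(0.052536781866177155))
[ 451.57501477 -304.97869449  144.82632754] [ 7.00670285e-03  9.99975405e-01 -2.01750278e-04  2.35885468e-04]
```

View pics/w6.png

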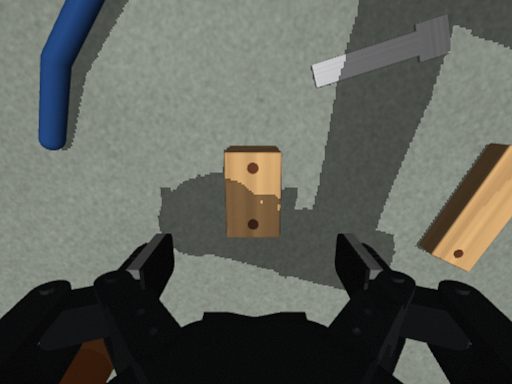

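Call:
move_arm --pt "1 1 -1.5 -40 0 0 0" --pt "1 1 -1.5 -80 0 0 0" --pt "1 1 -1.5 -110 0 0 0" --pt "1 1 -1.5 -125 0 0 0" --pt "1 1 -1.5 -132 0 0 0"

```text
clock: 10.05
position: [451.2, -306.0, 10.4]
ee_rot: [0.007, 1.0, 0.001, -0.002]
contact_force: [-0.8, 0.9, 0.3]
gripper_width: 85.7
```

Call:
move_arm --pt "0.4 0 0 0 0 0 0" --pt "0.0 0 0 0 0 0 0" --pt "-0.5 0 0 0 0 0 0" --pt "-1 0 0 0 0 0 0" --pt "-1 0 0 0 0 0 0"

```text
clock: 10.47
position: [453.5, -307.7, 14.3]
ee_rot: [0.008, 1.0, -0.001, 0.002]
contact_force: [0.7, 2.1, 6.5]
gripper_width: 49.0
```

Call:
move_arm --pt "-1 0 0 0 0 0 0" --pt "-1 0 0 0 0 0 0" --pt "-1 0 0 0 0 0 0" --pt "-1 0 0 0 0 0 0"

```text
clock: 10.8
position: [453.5, -307.7, 14.3]
ee_rot: [0.008, 1.0, -0.001, 0.002]
contact_force: [1.1, 1.2, 6.9]
gripper_width: 49.4
```

Call:
move_arm --pt "-1 0 0 20 0 0 0" --pt "-1 0 0 60 0 0 0" --pt "-1 0 0 100 0 0 0" --pt "-1 0 0 140 0 0 0" --pt "-1 8 30 165 0 0 -0.05"

```text
clock: 11.22
position: [460.4, -280.4, 181.9]
ee_rot: [0.036, 0.999, -0.002, 0.003]
contact_force: [1.7, 0.5, -2.0]
gripper_width: 49.3
```

Call:
move_arm --pt "-1 8 39 0 0 0 -0.05" --pt "-1 16 78 0 0 0 -0.098" --pt "-1 25 117 0 0 0 -0.098" --pt "-1 34 156 0 0 0 -0.098" --pt "-1 42 195 0 0 0 -0.098"

```text
clock: 11.63
position: [501.4, -80.6, 177.6]
ee_rot: [0.082, 0.997, 0.0, 0.0]
contact_force: [1.1, -0.9, -1.6]
gripper_width: 49.5
```

Call:
move_arm --pt "-1 8 39 0 0 0 0" --pt "-1 16 78 0 0 0 0" --pt "-1 25 117 0 0 0 0" --pt "-1 34 156 0 0 0 0" --pt "-1 42 195 0 0 0 0"

```text
clock: 12.05
position: [543.4, 114.5, 177.5]
ee_rot: [0.082, 0.997, 0.0, -0.0]
contact_force: [1.4, -0.7, -1.9]
gripper_width: 49.6
```

Call:
move_arm --pt "-1 4 22 0 0 0 0" --pt "-1 8 45 0 0 0 0" --pt "-1 8 45 -30 0 0 0" --pt "-1 8 45 -55 0 0 0" --pt "-1 8 45 -70 0 0 0"

```text
clock: 12.47
position: [549.7, 157.5, 104.6]
ee_rot: [0.082, 0.997, -0.001, -0.002]
contact_force: [0.1, -0.6, -1.4]
gripper_width: 49.4
```

Run:
```python
from fit import *
for i in range(4): W=optics.get_image("wrist")
s=readout.read_state(); print(s["position"],s["ee_rot"],s["contact_force"],s["gripper_width"],s["clock"])
cv2.imwrite("pics/w7.png",W["frame"])
S=optics.get_image("side"); cv2.imwrite("pics/s7.png",S["frame"])
```

```text
[552.1088343  157.57335325 107.78171892] [ 8.19199326e-02  9.96638891e-01 -1.08098227e-04  1.81751019e-04] [ 0.37038404  0.18029497 -0.78816699] 49.269118369189364 12.6667
```

View pics/w7.png

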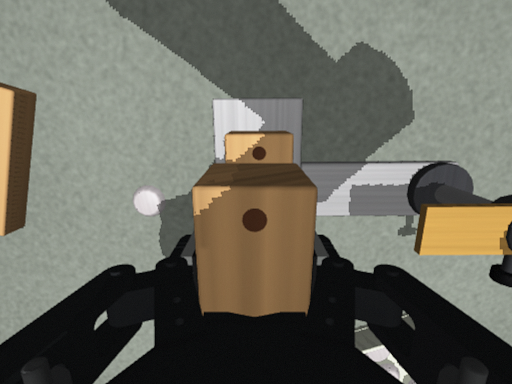

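Run:
```python
from fit import *
W=optics.get_image("wrist"); s=readout.read_state(); p=s["position"]; print(p)
def mid(u,v,z,L):
    a=onz(W,u,z);b=onz(W,v,z);d=(b-a)/np.linalg.norm(b-a);x=np.array([d[1],-d[0],0]);return ((a+b)/2+L/2*x).round(1),np.linalg.norm(b-a).round(1),(np.arctan2(d[1],d[0])-np.pi/2).round(3)
print("mid",mid((225,133),(293,133),52,105),"plate",mid((214,98.5),(302,98.5),12,160))
for z in(p[2]-14.3+55,): print("thick",mid((193,186),(316,186),z,80),mid((206,164.5),(304,164.5),z-55,80))
```

```text
[552.85535188 157.96659944 108.97238154]
mid (array([550.6, 161.5,  52. ]), np.float64(48.9), np.float64(-0.165)) plate (array([552.3, 161.1,  12. ]), np.float64(73.5), np.float64(-0.164))
thick (array([551.4, 157.6, 149.7]), np.float64(47.4), np.float64(-0.165)) (array([552.8, 157.9,  94.7]), np.float64(57.0), np.float64(-0.165))
```

Call:
move_arm --pt "-1 -1.5 3.5 -10 0 0 0" --pt "-1 -1.5 3.5 -20 0 0 0" --pt "-1 -1.5 3.5 -30 0 0 0" --pt "-1 -1.5 3.5 -34 0 0 0" --pt "-1 -1.5 3.5 -34 0 0 0"

```text
clock: 13.18
position: [549.2, 160.6, 71.4]
ee_rot: [0.082, 0.997, -0.001, -0.002]
contact_force: [-0.1, 0.5, -1.6]
gripper_width: 49.5
```

Call:
move_arm --pt "-1 0 0 -1 0 0 0" --pt "-1 0 0 -3 0 0 0" --pt "-1 0 0 -5 0 0 0" --pt "-1 0 0 -7 0 0 0" --pt "-1 0 0 -7 0 0 0"

```text
clock: 13.6
position: [550.6, 161.3, 66.5]
ee_rot: [0.082, 0.997, 0.0, 0.0]
contact_force: [0.8, -0.4, -2.4]
gripper_width: 49.2
```

Call:
move_arm --pt "-1 0 0 -1 0 0 0" --pt "-1 0 0 -2 0 0 0" --pt "-1 0 0 -2 0 0 0"

```text
clock: 13.85
position: [550.6, 161.3, 66.4]
ee_rot: [0.082, 0.997, 0.0, 0.001]
contact_force: [-5.3, -0.9, 9.3]
gripper_width: 49.4
```

Contact made at the expected height. Release and lift.

Call:
move_arm --pt "-0.1 0 0 0.5 0 0 0" --pt "0.3 0 0 0.5 0 0 0" --pt "0.6 0 0 1 0 0 0" --pt "1 0 0 1 0 0 0" --pt "1 0 0 1 0 0 0"

```text
clock: 14.27
position: [550.5, 161.2, 65.2]
ee_rot: [0.082, 0.997, 0.0, 0.0]
contact_force: [0.0, 0.0, 0.3]
gripper_width: 85.1
```

Call:
move_arm --pt "1 0 0 10 0 0 0" --pt "1 0 0 40 0 0 0" --pt "1 0 0 80 0 0 0" --pt "1 0 0 120 0 0 0" --pt "1 0 0 150 0 0 0"

```text
clock: 14.68
position: [551.3, 161.3, 219.7]
ee_rot: [0.082, 0.997, 0.001, 0.002]
contact_force: [1.1, 0.2, 0.6]
gripper_width: 85.4
```

Call:
move_arm --pt "1 -10 -40 0 0 0 0" --pt "1 -20 -80 0 0 0 0" --pt "1 -30 -120 0 0 0 0" --pt "1 -40 -160 0 0 0 0" --pt "1 -50 -200 0 0 0 0"

```text
clock: 15.1
position: [499.6, -40.4, 216.3]
ee_rot: [0.082, 0.997, 0.0, 0.001]
contact_force: [0.9, -0.6, 0.1]
gripper_width: 85.3
```

Call:
move_arm --pt "1 -10 -40 0 0 0 0" --pt "1 -20 -80 0 0 0 0" --pt "1 -20 -120 0 0 0 0" --pt "1 -20 -160 0 0 0 0" --pt "1 -20 -200 0 0 0 0"

```text
clock: 15.52
position: [479.9, -240.8, 216.5]
ee_rot: [0.082, 0.997, -0.0, 0.001]
contact_force: [1.2, 0.6, 0.2]
gripper_width: 85.2
```

Run:
```python
from fit import *
T=optics.get_image("top"); S=optics.get_image("side")
cv2.imwrite("pics/t8.png",T["frame"]);cv2.imwrite("pics/s8.png",cv2.resize(S["frame"][180:380,100:360],None,fx=3,fy=3,interpolation=cv2.INTER_CUBIC))
for n,z,q0 in[("spacer_thick",52,[549,161,-.158]),("spacer_mid",12,[549,161,-.158]),("spacer_thin",0,[481.5,-65,2.68])]:
    for p in(T,S):
        k=nets.silhouettes(n,p)
        if k: print(n,k[0]["conf"],k[0]["extent"],fit(n,[(p,k[0]["region"].astype(float))],q0,z))
s=readout.read_state();print(s["position"],s["clock"])
```

```text
spacer_thick 0.83 [153.3, 163.7, 189.2, 204.1] (array([ 5.49284836e+02,  1.62387604e+02, -1.91553640e-01]), np.float64(0.055059242948516315))
spacer_thick 0.88 [195.5, 229.6, 244.0, 281.4] (array([ 5.50574450e+02,  1.61410404e+02, -2.05215659e-01]), np.float64(0.0914042260611195))
spacer_mid 0.72 [161.6, 164.0, 192.8, 214.1] (array([ 5.47308789e+02,  1.58964054e+02, -1.88585015e-01]), np.float64(2.3404279991566517))
spacer_thin 0.85 [269.8, 191.9, 318.8, 232.8] (array([483.82071274, -66.05694463,   2.66304691]), np.float64(0.08824063685419672))
[ 480.53581267 -237.662606    215.63640353] 15.9167
```

View pics/s8.png

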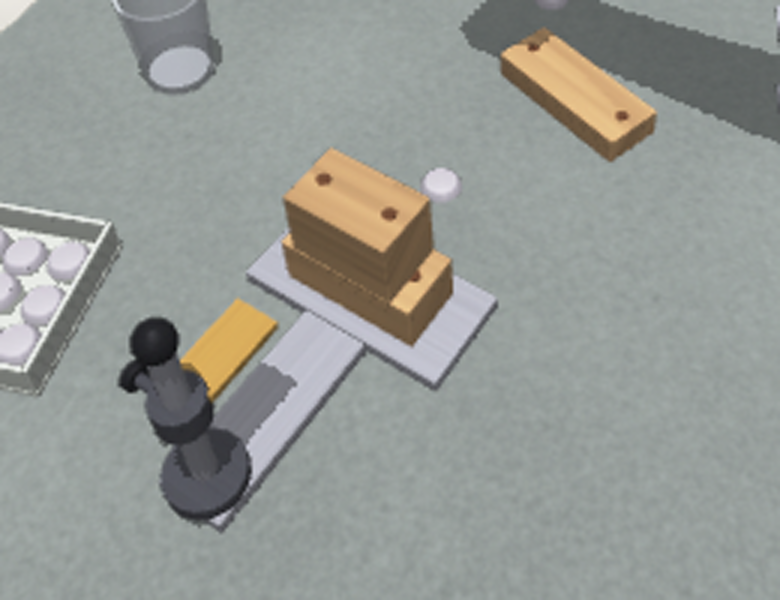

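View pics/t8.png

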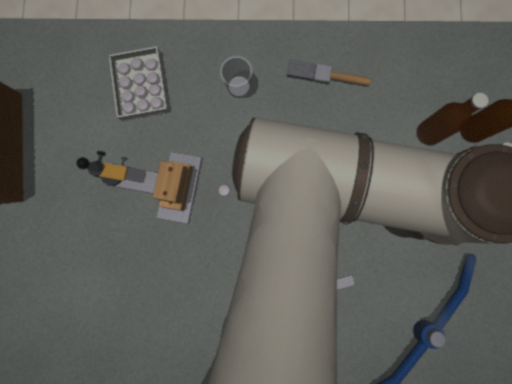

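```bash
python3 -c "
from h import *
print(workorder.job_done())"
```

```text
the job is handed in; nothing more can be done
None
```

I stacked the middle (40 mm) and thick (55 mm) spacers on the foot plate, thick on top, and handed the job in. The thin spacer was not touched and lies on the table about 235 mm from the plate's centre. The clock stood at about 16 s of the 59 s allowed.

- **Pointer height:** I read the gap as about 90 mm: 90 mm from the side camera, 85 to 90 mm from the top camera and 88 to 92 mm from the wrist camera. The stack is 95 mm, so it should sit about 5 mm above the pointer, within the 10 mm allowed. Thin plus thick would make 80 mm, about 10 mm too low.
- **Position:** The plate fitted at (549, 161) mm with its length at -0.158 rad. After its release the middle block fitted at (548, 161), -0.161 rad. The thick block fitted at about (550, 162), -0.19 to -0.21 rad, so it is within about 2 mm and 0.05 rad of the plate.
- **Contact and clearance:** The thick block touched down at the height expected for lying flat on the middle one. Wrist forces stayed within about 10 N in every reading, and the gripper was well clear at hand-in.
- **Checks that failed or disagreed:** The final silhouette of the middle block from the top camera fitted badly, because the thick block covered most of it. I relied on the earlier wrist view and the side picture instead, which show both blocks flat and aligned. The side camera found no silhouette for the middle block, and the top camera found none for the thin one because the arm was in the way.

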